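# Return the tackle to its foam-lined trays

### The job

The four foam-lined lift-out trays of the tackle box lie on the bench. Put the large spare spool, the small spare spool, the wooden float and the bite alarm each into the tray whose cut-out matches its outline, right way up and lying flat on the floor of the cut-out. Set each piece down gently instead of dropping it, and leave the lantern standing where it is.

Things in the scene. Friction and masses are not known exactly. Their poses are not given: they have to be found in the camera images.
- spool_large: large spare spool of a spinning reel, standing on its skirt: aluminium, 60 mm across and 33 mm high up to its upper lip, and on top of that a black round drag knob 27 mm across and 15 mm high (from 33 to 48 mm above the underside), good to grip. About 95 g. Origin: centre of its underside; z up through the knob.
- spool_small: small spare spool of a spinning reel, standing on its skirt: aluminium, 40 mm across and 24 mm high up to its upper lip, and on top of that a black round drag knob 21 mm across and 14 mm high (from 24 to 38 mm above the underside), good to grip. About 45 g. Origin: centre of its underside; z up through the knob.
- float: cigar-shaped wooden float lying down: body 84 mm long, 28 mm thick over the middle 52 mm and tapering at both ends, with a thin brass stem 4 mm thick sticking out at both ends (100 mm overall). Both ends alike; about 35 g. Origin: its middle, on its axis, 14 mm above what it lies on; x along its length. It may lie rolled about x, so its y and z axes mean nothing.
- alarm: bite alarm (electronic bite indicator) lying on its back: black plastic body 58 mm long, 44 mm wide and 26 mm high with dials and a speaker on the upper face, two short ears at one end (+x) and a thin brass stud, 8 mm thick, at the other (-x); 84 mm overall. About 110 g. Origin: middle of its overall length and width, at its underside; x along its length, y across the 44 mm, z up. The plain sides can be gripped across the 44 mm at the origin.
- tray_large_round: one of four equal foam-lined trays, fixed, 144 x 104 mm and 16 mm high, black rim flush with dark grey foam, a small lifting tab at each end (8 mm long); in the middle a round cut-out 76 mm across, for the large spool, 8 mm deep, with a level light-grey floor that lies 8 mm above the bench. Origin: middle of the underside; x along the 144 mm side, z up. The cut-out's middle is above the origin.
- tray_small_round: one of four equal foam-lined trays, fixed, 144 x 104 mm and 16 mm high, black rim flush with dark grey foam, a small lifting tab at each end (8 mm long); in the middle a round cut-out 54 mm across, for the small spool, 8 mm deep, with a level light-grey floor that lies 8 mm above the bench. Origin: middle of the underside; x along the 144 mm side, z up. The cut-out's middle is above the origin.
- tray_float: one of four equal foam-lined trays, fixed, 144 x 104 mm and 16 mm high, black rim flush with dark grey foam, a small lifting tab at each end (8 mm long); in the middle a cigar-shaped cut-out 108 mm long (along x) and 42 mm wide with tapering ends, for the float (either way round), 8 mm deep, with a level light-grey floor that lies 8 mm above the bench. Origin: middle of the underside; x along the 144 mm side, z up. The cut-out's middle is above the origin.
- tray_alarm: one of four equal foam-lined trays, fixed, 144 x 104 mm and 16 mm high, black rim flush with dark grey foam, a small lifting tab at each end (8 mm long); in the middle a rectangular cut-out 100 mm long (along x) and 60 mm wide with bevelled corners, for the bite alarm (either way round), 8 mm deep, with a level light-grey floor that lies 8 mm above the bench. Origin: middle of the underside; x along the 144 mm side, z up. The cut-out's middle is above the origin.
- lantern: aluminium camping lantern standing upright at the left of the bench, 84 mm across and 140 mm high, with a white tube and a black turning knob at its foot; stays where it is. Origin: centre of its underside.
Things that resemble listed ones, but are neither listed nor needed, are in the scene too. What is shaped like the tray_float but pink is not meant. Of the things shaped like the float, the wooden one is meant.

How it is judged:
By the outcome, as a careful person would: the job done as asked, in the order asked, and still so for the second after the job is handed in, with the robot touching nothing.
It also fails if it takes over 99 s, if anything falls off the work surface, if the arm or the gripper's body presses on something with over 40 N, if the wrist force passes 120 N, or if a joint passes its speed limit or range.

### The arm

A 6-joint arm with a two-finger parallel gripper is mounted at the origin on the work surface. World frame = base frame: x ahead of the robot, y to its left, z up, the work surface at z = 0. Lengths are in mm, angles in rad, forces in N, time in s.
With the tool pointing down it reaches from about 275 to 825 mm from the base axis. Payload 4.9 kg.
Tool frame: the origin (TCP) lies at the very end of the fingers, on their centre line; the grasp point (between the pads) lies 19 mm behind it; z points along the fingers, y is the line along which they close (so a half turn about z gives the same grasp; the last joint's range is limited). The gripper opens to 85 mm and grips with 20 to 120 N. Pads are 22 mm wide; open, the fingers measure 114 mm over their backs; the gripper's body (76 mm by 85 mm) begins 54 mm behind the grasp point. The pads swing forward as they close: fully open they stand 13 mm farther back than shut.
Start: joints at [-1.262, 0.326, -0.193, 1.052, 0, 1.437], TCP at [235.673, -496.968, 231.281] pointing down, gripper open.
Joint ranges: [-2.65, 2.65], [-0.97, 1.79], [-1.3, 1.35], [-1.93, 2.1], [-1.47, 1.37], [-3.14, 3.14]. Speed limits (rad/s): [2.57, 2.57, 3.14, 3.14, 3.14, 3.14].

### API

Orientations are given as [roll, pitch, yaw] about the fixed x, y, z axes, in that order (R = Rz(yaw) Ry(pitch) Rx(roll)).
In Python, from bench import bot, solve_ik, imaging gives the robot as it stands. Calls block until the motion is done:
- bot.move_ptp(position, orientation): joint-space move of the TCP to a pose.
- bot.movel(position, rot=None, max_speed=150, threshold=None): straight line of the TCP; rot=None keeps the orientation; max_speed is the mean speed in mm/s. With threshold (N) it stops when the force on the tool has changed by that much, and returns True; else False.
- bot.move_j(angles): joint-space move.
- bot.grip(opening, effort=None): opening from 0.0 (shut) to 1.0 (fully open); effort is the grip in N (None keeps the last); returns when the fingers have stopped.
- bot.dwell(seconds).
- solve_ik(position, orientation): joint angles nearest the present ones, or None.
- bot.get_state(): the state.
- imaging.capture(name): name is "side" or "top"; returns the picture (420x560x3 uint8, blue, green, red); there is no depth.
- imaging.camera_model(name): a dict with "K" (3x3 intrinsics, pixels), "k1" (the pictures are not rectified: a ray, as slopes to the right and down, at radius r is drawn at 1 + k1 r^2 times it, then the intrinsics apply), "position" and "rotation" of the camera in the world. Camera axes: x right, y up, looking along -z (the intrinsics and any distortion apply to the point x, -y, -z); pixel columns grow to the right and rows downward; lengths in mm; the calibration is good to about 2 mm. A picture is of the moment at which its call begins. camera_model takes no time and is no camera call.
A pose or a line that the arm cannot do raises bot.IKError and nothing moves.
- bot.sign_off(): hands the job in; it is judged then, once.
The state is a dict: "t": time; "qpos": joint angles; "joint_velocities": joint speeds; "effort": joint torques, N m; "tcp_pos": TCP position; "orientation": TCP orientation; "contact_force": force on the tool from outside, world axes, zero at the start; "wrist_torque": the same for the moment, N m; "opening": opening from 0.0 (shut) to 1.0 (fully open); "gripper_force": force on a finger pad.
Only numpy, scipy, OpenCV 4.12 (cv2) and the standard library are available. Lean on these libraries where they do the work, as an engineer would, in place of code of your own. Each camera call takes 0.05 s, during which the arm holds its last target. There are 200 camera calls.

## Working session

There is one attempt and no reset: what is moved stays moved. The work goes in short steps, each a Python script; the robot and the scene stay as the last script left them, time stands still between calls to the robot, and variables do not carry over. Pictures are saved under pics/ and viewed, at most 14 in all, crops included, and the job is handed in when it is done.

```bash
ls; mkdir -p pics
python3 - <<'E'
from bench import bot, imaging
import cv2
for n in("top","side"):
    cv2.imwrite(f"pics/{n}0.png",imaging.capture(n)); print(imaging.camera_model(n))
print(bot.get_state())
E
```

```text
pics
{'K': array([[523.69715836,   0.        , 281.31003837],
       [  0.        , 523.69715836, 206.79582319],
       [  0.        ,   0.        ,   1.        ]]), 'k1': -0.03189935451128978, 'position': array([ 237.47183813,   57.5475939 , 1825.05053856]), 'rotation': array([ 0.11322217, -0.0062601 , -1.58847584])}
{'K': array([[518.51249212,   0.        , 284.50551416],
       [  0.        , 518.51249212, 216.38227213],
       [  0.        ,   0.        ,   1.        ]]), 'k1': -0.12262799034705682, 'position': array([  191.49258756, -1029.86024647,  1101.69552851]), 'rotation': array([ 0.81502343, -0.00946827, -0.19504111])}
{'t': 0.1, 'qpos': array([-1.26222805e+00,  3.26872982e-01, -1.93422335e-01,  1.05195775e+00,
       -2.48168343e-05,  1.43660711e+00]), 'joint_velocities': array([ 1.85280758e-04, -9.34875752e-04,  1.15642773e-03,  9.63565382e-04,
        7.62896168e-04,  2.08327831e-05]), 'effort': array([ 4.62913522e-04, -4.44240689e+01,  2.63037515e+01,  7.90377933e-03,
       -7.34997343e-05,  1.32250443e-05]), 'tcp_pos': array([ 235.50269309, -496.50919886,  230.60171748]), 'orientation': array([-3.14014569e+00, -1.70299177e-04,  4.42757387e-01]), 'contact_force': array([ 0.42028245,  1.17668216, -0.22028018]), 'wrist_torque': array([ 0.00528151, -0.03818075,  0.01068244]), 'gripper_force': 0.0, 'opening': 1.0030896712476343}
```

View pics/top0.png

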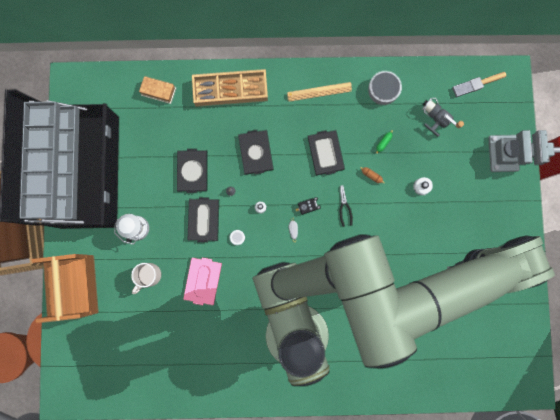

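View pics/side0.png

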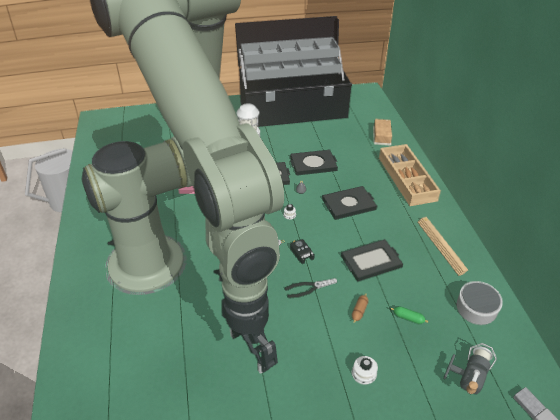

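The top view shows the large-round tray at (192,171), small-round at (255,152), alarm tray at (326,152) and float tray at (203,220). The pieces are the wooden float at (372,175), the alarm at (308,206), and spools at about (424,186) and (260,208). I'll zoom in to be sure.

```bash
cat > h.py <<'E'
import numpy as np, cv2
from scipy.spatial.transform import Rotation as R
from bench import bot, imaging, solve_ik
def ray(name,uv,z):
    """pixels -> world points on plane z"""
    m=imaging.camera_model(name); uv=np.atleast_2d(uv).astype(float)
    d=(uv-m["K"][:2,2])/m["K"][0,0]; s=d.copy()
    for _ in range(20): s=d/(1+m["k1"]*(s**2).sum(1,keepdims=True))
    v=R.from_euler("xyz",m["rotation"]).apply(np.c_[s[:,0],-s[:,1],-np.ones(len(s))])
    return (m["position"]+v*((z-m["position"][2])/v[:,2])[:,None])[:,:2]
def pix(name,p):
    m=imaging.camera_model(name)
    c=R.from_euler("xyz",m["rotation"]).inv().apply(np.atleast_2d(p)-m["position"])
    s=np.c_[c[:,0],-c[:,1]]/-c[:,2:]
    return s*(1+m["k1"]*(s**2).sum(1,keepdims=True))*m["K"][0,0]+m["K"][:2,2]
E
python3 - <<'E'
import cv2,numpy as np
from h import *
a=cv2.imread("pics/top0.png")
cv2.imwrite("pics/c1.png",cv2.resize(a[120:260,165:365],None,fx=4,fy=4,interpolation=cv2.INTER_CUBIC))
cv2.imwrite("pics/c2.png",cv2.resize(a[120:240,330:450],None,fx=5,fy=5,interpolation=cv2.INTER_CUBIC))
print(pix("top",[[0,0,0],[235,-497,231]]))
for n,u in dict(large=(192,171),small=(255,152),al=(326,152),fl=(203,220),sp1=(424,186),sp2=(260,208),float=(372,175),alarm=(308,206),lant=(131,228)).items(): print(n,ray("top",u,8).round())
E
```

```text
[[296.02498559 335.82073033]
 [460.13064671 263.67528512]]
large [[576. 355.]]
small [[640. 132.]]
al [[ 636. -119.]]
fl [[402. 316.]]
sp1 [[ 509. -461.]]
sp2 [[441. 117.]]
float [[ 551. -279.]]
alarm [[445. -51.]]
lant [[378. 567.]]
```

View pics/c1.png

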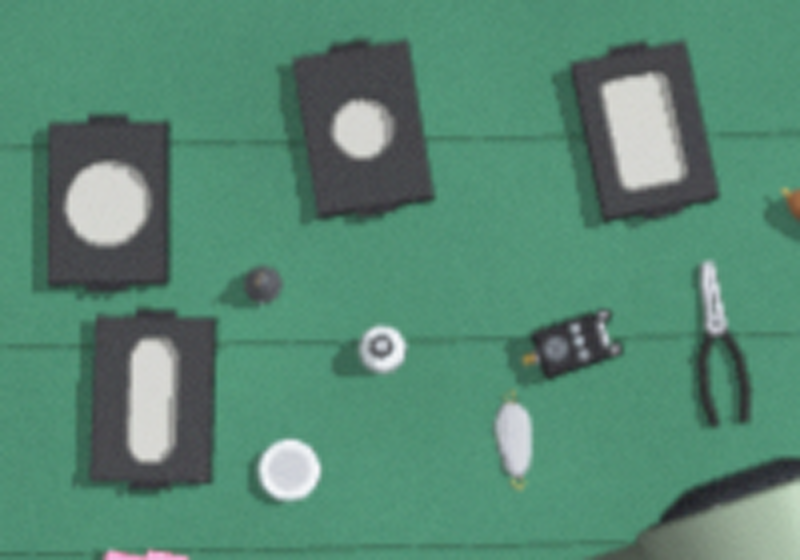

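View pics/c2.png

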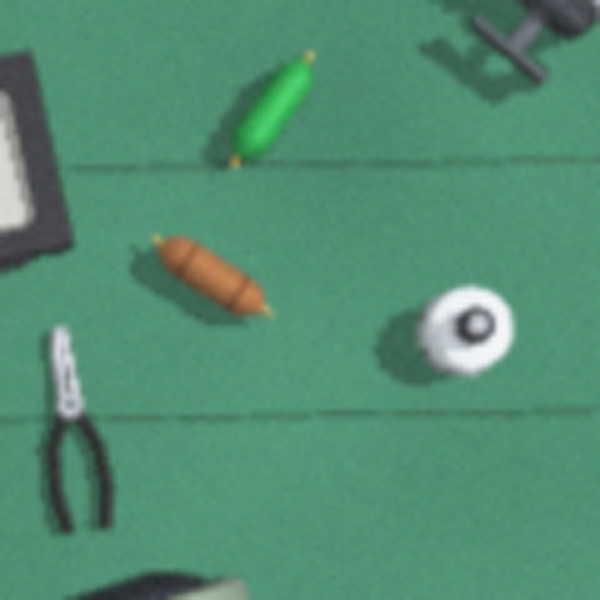

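```bash
cat > m.py <<'E'
from h import *
S=4
def crop(a,c,r):
    x,y=c[0]-r,c[1]-r
    return cv2.resize(a[y:y+2*r,x:x+2*r],None,fx=S,fy=S,interpolation=cv2.INTER_CUBIC),np.array([x,y])
def blob(mask,o,near=None):
    cs=[c for c in cv2.findContours(mask.astype(np.uint8),cv2.RETR_EXTERNAL,cv2.CHAIN_APPROX_NONE)[0] if len(c)>15]
    mid=np.array(mask.shape)/2
    c=min(cs,key=lambda c:np.linalg.norm(c[:,0].mean(0)-mid)) if near is None else np.concatenate(cs)
    return (c[:,0]+.5)/S-.5+o
def hsv(i): return [x.astype(int) for x in cv2.split(cv2.cvtColor(i,cv2.COLOR_BGR2HSV))]
def rect(p):
    (c,(w,h),a)=cv2.minAreaRect(p.astype(np.float32)); a=np.radians(a)
    if w<h: w,h,a=h,w,a+np.pi/2
    return np.round(c,1),round(w,1),round(h,1),round((a+np.pi/2)%np.pi-np.pi/2,3)
if __name__=="__main__":
    a=cv2.imread("pics/top0.png")
    for n,c in dict(large=(192,171),small=(255,152),alarm=(326,152),flt=(203,220)).items():
        i,o=crop(a,c,22); p=blob((hsv(i)[2]>140),o) if 0 else blob((lambda h:(h[2]>140)&(h[1]<60))(hsv(i)),o)
        q=ray("top",p,12); print("tray",n,rect(q),cv2.minEnclosingCircle(q.astype(np.float32)))
        i,o=crop(a,c,32); h=hsv(i); p=blob((h[1]<70),o); print("   outline",rect(ray("top",p,8)))
    i,o=crop(a,(372,175),20); h=hsv(i); print("float",rect(ray("top",blob((h[0]<28)&(h[1]>70),o),14)))
    i,o=crop(a,(308,206),16); h=hsv(i); m=(h[1]<80)|((h[0]<30)&(h[1]>60)); print("alarm",rect(ray("top",blob(m,o),18)), "body",rect(ray("top",blob(cv2.morphologyEx((h[1]<80).astype(np.uint8),cv2.MORPH_OPEN,np.ones((25,25))),o),20)))
    i,o=crop(a,(308,206),16); h=hsv(i); s=blob((h[0]<30)&(h[1]>60),o); print("stud",ray("top",s.mean(0),10))
    for n,c,z,zk in(("large",(424,186),33,48),("small",(260,208),24,38)):
        i,o=crop(a,c,16); h=hsv(i); p=blob(h[1]<60,o)
        print("spool",n,"outline",cv2.minEnclosingCircle(ray("top",p,z/2+3).astype(np.float32)),"knob",cv2.minEnclosingCircle(ray("top",blob((h[2]<130)&(h[1]<60),o),zk-5).astype(np.float32)))
E
python3 m.py
```

```text
tray large (array([577.6, 356.9]), 73.1, 72.0, np.float64(-0.017)) ((577.0411376953125, 356.4222412109375), 37.307090759277344)
   outline (array([578.2, 356.5]), 156.4, 105.1, np.float64(-0.001))
tray small (array([640.4, 132.3]), 51.3, 49.4, np.float64(-0.013)) ((639.9783935546875, 132.6927032470703), 26.562511444091797)
   outline (array([641.6, 131.4]), 156.9, 104.2, np.float64(0.154))
tray alarm (array([ 634.6, -116.3]), 100.2, 58.4, np.float64(0.184)) ((633.6043701171875, -114.6604232788086), 53.68918228149414)
   outline (array([ 635.8, -117.5]), 156.9, 105.0, np.float64(0.184))
tray flt (array([403.4, 317.3]), 106.5, 39.6, np.float64(-0.025)) ((403.333984375, 318.43017578125), 53.686241149902344)
   outline (array([404.3, 316.9]), 156.3, 104.9, np.float64(-0.035))
float (array([ 551.2, -277.3]), 88.8, 28.1, np.float64(0.981))
alarm (array([444. , -45.2]), 87.9, 43.0, np.float64(-1.276)) body (array([445.5, -48.4]), 63.6, 46.3, np.float64(1.554))
stud [[434.24096632 -12.29952611]]
spool large outline ((508.457763671875, -453.5446472167969), 35.56484603881836) knob ((507.3371887207031, -452.58746337890625), 12.686788558959961)
spool small outline ((443.8379821777344, 116.29267883300781), 21.343332290649414) knob ((443.89874267578125, 117.24073028564453), 8.928253173828125)
```

```bash
cat > act.py <<'E'
from h import *
Z=200
def yaw_for(xy,yaw,sym=np.pi):
    q0=bot.get_state()["qpos"]; best=None
    for k in np.arange(-np.pi*2,np.pi*2+.01,sym):
        for z in (Z,40):
            q=solve_ik([*xy,z],[np.pi,0,yaw+k])
            if q is None: break
        else:
            c=abs(q[5])*.5+abs(q-q0).max()
            if best is None or c<best[0]: best=(c,yaw+k)
    return best[1]
def st(m):
    s=bot.get_state(); print(m,"t%.1f"%s["t"],"tcp",s["tcp_pos"].round(1),"open %.3f"%s["opening"],"grip %.1f"%s["gripper_force"],"F",s["contact_force"].round(1)); return s
def pick(xy,yaw,z,effort=30,sym=np.pi):
    y=yaw_for(xy,yaw,sym)
    bot.grip(1.0); bot.move_ptp([*xy,Z],[np.pi,0,y])
    bot.movel([*xy,z+25],max_speed=200); bot.movel([*xy,z],max_speed=60,threshold=8); s=st("down")
    bot.movel([*xy,2*z-s["tcp_pos"][2]],max_speed=20,threshold=8); st("adj")
    bot.grip(0.0,effort); st("gripped")
    bot.movel([*xy,Z],max_speed=150); bot.dwell(.2); st("lifted"); return y
def over(xy,yaw,z,sym=np.pi):
    y=yaw_for(xy,yaw,sym); bot.move_ptp([*xy,Z],[np.pi,0,y]); bot.movel([*xy,z],max_speed=150); st("over")
def put(xy,z,release=1.0):
    """z = TCP height at which the piece should touch"""
    bot.movel([*xy,z+8],max_speed=80); bot.dwell(.2)
    hit=bot.movel([*xy,z-3],max_speed=15,threshold=2.5); st("touch %s"%hit)
    bot.grip(release); bot.dwell(.2); p=bot.get_state()["tcp_pos"]
    bot.movel([*p[:2],z+40],max_speed=60); bot.movel([*p[:2],Z],max_speed=200); st("up")
E
python3 - <<'E'
from act import *
pick([507.8,-453],0,35,sym=np.pi/4)
cv2.imwrite("pics/l1.png",np.hstack([cv2.resize(imaging.capture(n),(400,300)) for n in("top","side")]))
E
```

```text
down t2.8 tcp [ 507.6 -452.7   34.5] open 1.000 grip 0.0 F [-0.3  1.1 -0. ]
adj t3.1 tcp [ 508.  -453.2   35.9] open 0.998 grip 0.0 F [-0.2  0.4 -0.6]
gripped t3.6 tcp [ 507.9 -453.1   35.7] open 0.295 grip 29.7 F [0.  0.7 1.8]
lifted t5.1 tcp [ 507.5 -452.7  199. ] open 0.301 grip 29.5 F [-0.3 -0.6 -1.3]
```

View pics/l1.png

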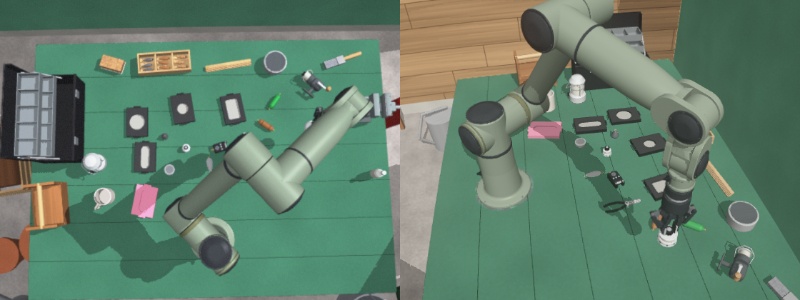

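Run:
```python
from act import *
c=[577.5,356.6]
over(c,0,43.7+12,sym=np.pi/4)
a=imaging.capture("side"); u=pix("side",[*c,16])[0].astype(int); print(u)
k=cv2.resize(a[max(u[1]-60,0):u[1]+60,u[0]-80:u[0]+80],None,fx=4,fy=4,interpolation=cv2.INTER_CUBIC); cv2.imwrite("pics/l2.png",k)
```

```text
over t9.2 tcp [578.4 357.   56.8] open 0.298 grip 29.5 F [-0.1  0.6 -0.5]
[313 160]
```

View pics/l2.png

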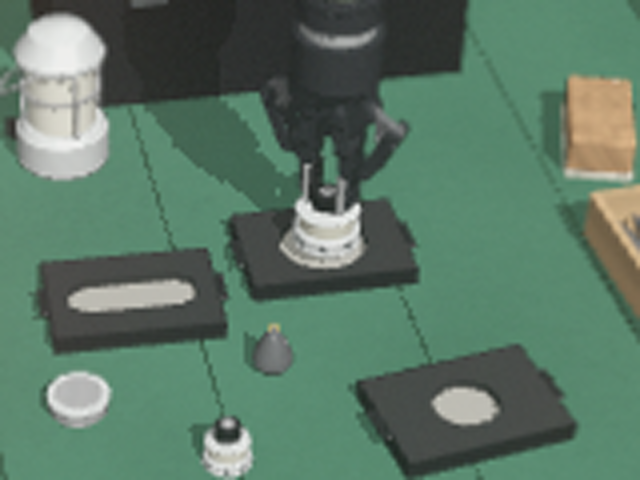

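The crop shows the spool hanging upright over the round cut-out, with its centre at about (327,240) and the cut-out at about (322,245). I'll lower it now.

Run:
```python
from act import *
put([577.5,356.6],43.7)
pick([443.8,116.8],0,26,sym=np.pi/4)
over([640.3,132.4],0,34+12,sym=np.pi/4)
a=imaging.capture("side"); u=pix("side",[600,240,16])[0].astype(int)
cv2.imwrite("pics/s1.png",cv2.resize(a[u[1]-70:u[1]+70,u[0]-95:u[0]+95],None,fx=4,fy=4,interpolation=cv2.INTER_CUBIC))
```

```text
touch True t10.2 tcp [577.4 356.6  43.7] open 0.298 grip 30.0 F [-0.3 -0.5  4.2]
up t12.6 tcp [575.9 355.8 198.6] open 1.001 grip 0.0 F [-0.9 -0.1  0.8]
down t15.3 tcp [443.5 116.7  25.7] open 1.000 grip 0.0 F [ 0.3 -0.4  0.2]
adj t15.6 tcp [444.1 116.8  26.5] open 1.004 grip 0.0 F [-0.  -0.4  1.4]
gripped t16.2 tcp [443.8 116.8  26.4] open 0.227 grip 29.2 F [-0.4 -0.3  2.5]
lifted t17.7 tcp [443.3 116.7 199.3] open 0.225 grip 29.3 F [-0.4 -0.2 -0.1]
over t19.7 tcp [641.1 132.5  47.2] open 0.225 grip 29.3 F [ 0.3  0.3 -0.3]
```

View pics/s1.png

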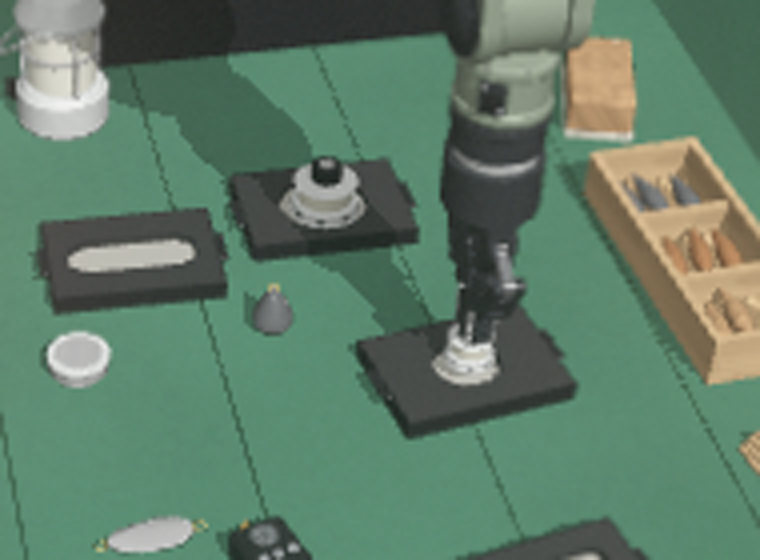

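The large spool is seated at crop (322,195), upright in its cut-out. The small one hangs over its cut-out at (468,350). Next I'll place it, pick up the float and check the float in the hand.

Run:
```python
from act import *
from m import crop,hsv,blob,rect
put([640.3,132.4],34.3)
a=cv2.imread("pics/top0.png"); i,o=crop(a,(372,175),20); h=hsv(i)
for s in(70,110,130): print(s,rect(ray("top",blob((h[0]<22)&(h[1]>s),o),14)))
pick([551.2,-277.3],0.981,8)
q=[403.5,317.2]; over(q,-.03,16+50)
a=imaging.capture("side"); u=pix("side",[*q,16])[0].astype(int)
cv2.imwrite("pics/f1.png",cv2.resize(a[u[1]-60:u[1]+60,u[0]-80:u[0]+80],None,fx=4,fy=4,interpolation=cv2.INTER_CUBIC))
```

```text
touch True t20.7 tcp [640.3 132.4  34.5] open 0.223 grip 29.8 F [ 0.1 -0.   4.3]
up t23.2 tcp [638.8 132.3 198.6] open 0.999 grip 0.0 F [ 0.3 -0.1 -0.2]
70 (array([ 550.8, -277.7]), 84.2, 27.3, np.float64(0.97))
110 (array([ 551. , -277.6]), 83.7, 25.4, np.float64(0.972))
130 (array([ 551.3, -277.2]), 79.8, 22.9, np.float64(0.967))
down t26.5 tcp [ 550.9 -277.1    7.6] open 0.999 grip 0.0 F [ 0.1 -0.3  0. ]
adj t26.7 tcp [ 551.5 -277.5    8.8] open 0.997 grip 0.0 F [-0.4  0.5  0.7]
gripped t27.3 tcp [ 551.4 -277.4    8.6] open 0.318 grip 29.9 F [ 0.4 -0.6  2. ]
lifted t28.9 tcp [ 550.8 -277.1  199.2] open 0.319 grip 29.7 F [-0.5 -0.5 -0.2]
over t32.1 tcp [404.2 317.5  66.7] open 0.317 grip 29.7 F [-0.5 -0.5 -0.3]
```

View pics/f1.png

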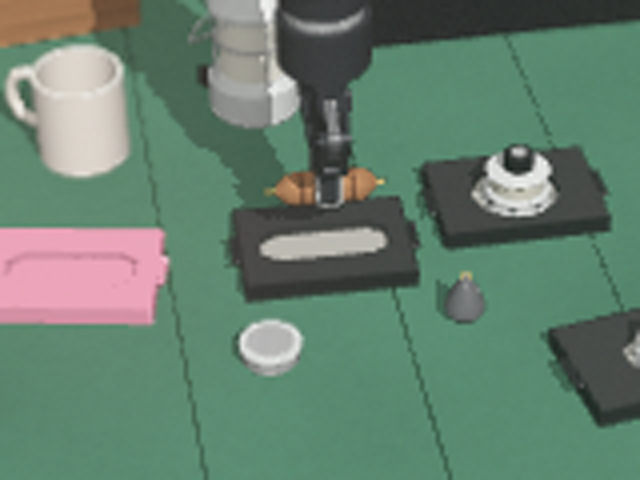

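The float is held level at its middle, crop (330,187), parallel to the cut-out at (323,243). I'll lower it, then fetch the alarm.

Run:
```python
from act import *
put([403.5,317.2],16.6)
pick([444.0,-45.2],-1.276,9.5,effort=40)
q=[635,-117]; over(q,.184,17.5+45)
a=imaging.capture("side"); u=pix("side",[*q,16])[0].astype(int)
cv2.imwrite("pics/a1.png",cv2.resize(a[u[1]-70:u[1]+50,u[0]-80:u[0]+80],None,fx=4,fy=4,interpolation=cv2.INTER_CUBIC))
```

```text
touch True t33.6 tcp [403.5 317.2  16.5] open 0.324 grip 30.3 F [-0.5  0.1  4.9]
up t36.1 tcp [402.2 316.5 198.8] open 0.998 grip 0.0 F [-0.2 -0.7 -1.1]
down t39.2 tcp [443.7 -45.2   9.2] open 1.000 grip 0.0 F [-1.4 -0.1 -0.5]
adj t39.5 tcp [444.3 -45.3  10.1] open 1.001 grip 0.0 F [ 0.5 -1.1  0.1]
gripped t40.0 tcp [444.1 -45.3  10.1] open 0.500 grip 41.2 F [-1.4 -0.5  5.1]
lifted t41.6 tcp [443.6 -45.1 199.4] open 0.505 grip 40.7 F [ 0.1  0.5 -1.6]
over t44.0 tcp [ 635.9 -117.2   63.6] open 0.506 grip 40.7 F [ 0.6  0.5 -1.2]
```

View pics/a1.png

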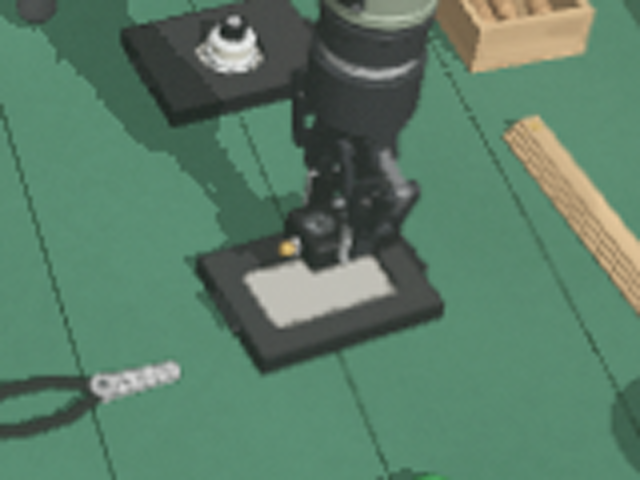

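Run:
```python
from act import *
u=pix("side",[635,-117,16])[0].astype(int)
p=np.array([u[0]-80+289/4,u[1]-70+249/4]); d=np.array([np.cos(.184),np.sin(.184)])
print([((ray("side",p,z)[0]-[635.5,-117.1])@d).round(1) for z in(60,66,72)])
put([635,-117],18.1)
bot.move_ptp([300,-450,230],[np.pi,0,.44]); st("home")
t=imaging.capture("top"); s=imaging.capture("side"); cv2.imwrite("pics/e_t.png",cv2.resize(t[115:250,160:360],None,fx=4,fy=4,interpolation=cv2.INTER_CUBIC)); cv2.imwrite("pics/e_s.png",cv2.resize(s[100:290,230:430],None,fx=3.1,fy=3.1,interpolation=cv2.INTER_CUBIC))
```

```text
[np.float64(-30.8), np.float64(-34.1), np.float64(-37.4)]
touch True t45.4 tcp [ 634.9 -117.    18.1] open 0.503 grip 41.2 F [-0.5 -0.3  5. ]
up t47.8 tcp [ 633.3 -116.5  198.6] open 0.998 grip 0.0 F [-0.  -0.1  0.3]
home t49.6 tcp [ 300.4 -449.7  229.7] open 1.000 grip 0.0 F [ 0.6 -0.2  0.4]
```

View pics/e_t.png

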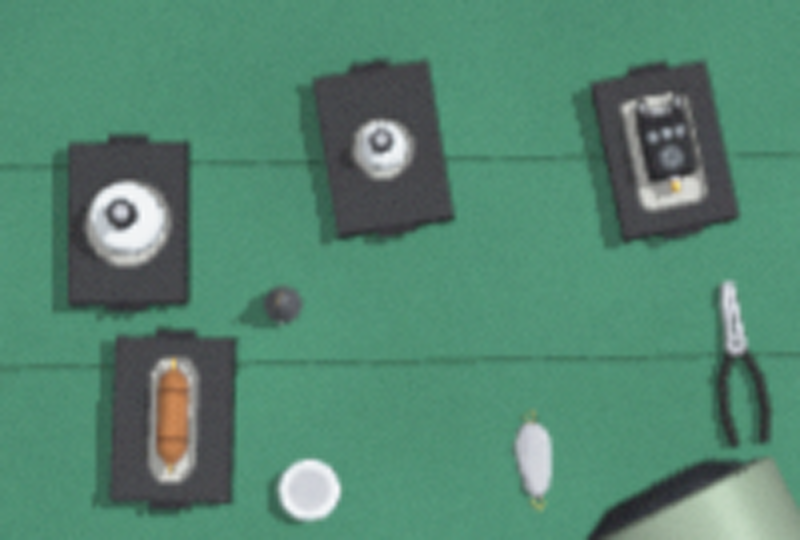

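View pics/e_s.png

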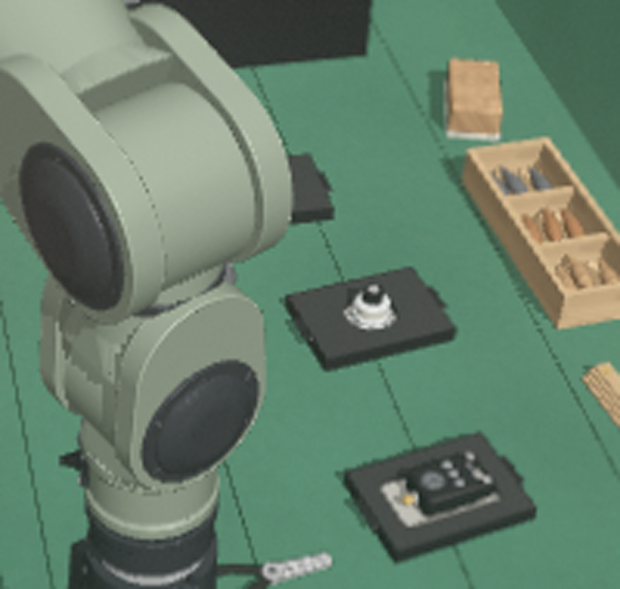

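Run:
```python
from act import *
from m import crop,hsv,blob,rect
a=imaging.capture("top"); c=pix("top",[635,-117,20])[0].astype(int)
i,o=crop(a,tuple(c),18); h=hsv(i); d=np.array([np.cos(.184),np.sin(.184)])
s=ray("top",blob((h[0]<30)&(h[1]>90)&(h[2]>120),o),21); print("stud",((s-[635,-117])@d).min(),((s-[635,-117])@d).max())
m=(h[2]<70).astype(np.uint8); cv2.imwrite("pics/a2.png",cv2.resize(i,None,fx=4,fy=4))
i,o=crop(a,(126//4+160,222//4+115),16)
```

```text
stud -39.06147923698084 -32.265407261549065
```

View pics/a2.png

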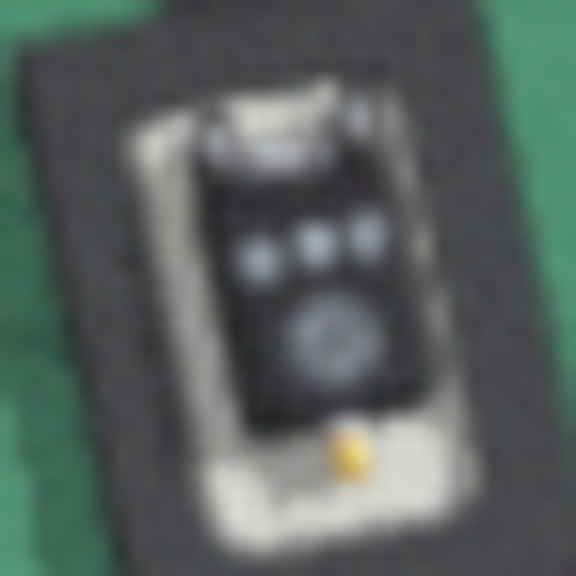

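The close-up shows the alarm flat inside its cut-out: floor is visible all round, and the stud tip is within about 3 mm of where it would be if centred. I'm handing the job in.

```bash
python3 -c "
from bench import bot
print(bot.sign_off())"
```

```text
the job is handed in; nothing more can be done
None
```

I set all four pieces down, right way up, in their matching cut-outs, left the lantern alone, and handed the job in after about 50 s; the last pictures show each piece inside its cut-out and each touched down at floor height.

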